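# Set out the teapot-finishing kit in mirror order

## Robot

A 7-joint arm with a two-finger parallel gripper is mounted at the origin on a cart in front of the work surface, level with it; the furniture and walls round the work are solid. World frame = base frame: x ahead of the robot, y to its left, z up, the work surface at z = 0. Lengths are in m, angles in rad, forces in N, time in s.
With the tool pointing down it reaches from about 0.4 to 0.875 m from the base axis. Payload 19.3 kg.
Tool frame: the origin (TCP) lies at the very end of the fingers, on their centre line; the grasp point (between the pads) lies 19 mm behind it; z points along the fingers, y is the direction in which the jaws open and shut (so a half turn about z gives the same grasp; the last joint's range is limited). The gripper opens to 85 mm and grips with 20 to 120 N. Pads are 22 mm wide; open, the fingers measure 114 mm over their backs; the gripper's body (76 mm by 85 mm) begins 54 mm behind the grasp point. The pads swing forward as they close: fully open they stand 13 mm farther back than shut.
Start: joints at [-1.244, 0.521, -0.036, 1.599, 0.021, 1.021, -0.113], TCP at [0.242, 0.576, 0.231] pointing down, gripper open.
Joint ranges: [-2.91, 2.91], [-0.3, 2.13], [-1.5, 1.42], [0.17, 2.43], [-1.26, 4.41], [0.16, 1.93], [-2.52, 2.52]. Speed limits (rad/s): [1.89, 1.89, 2.39, 2.39, 3.01, 3.01, 3.01].

## Interface

Orientations are given as [roll, pitch, yaw] about the fixed x, y, z axes, in that order (R = Rz(yaw) Ry(pitch) Rx(roll)).
In Python, from workcell import bot gives the robot as it stands.
- The arm moves only by the tool carry_out, never from a script. Its argument "targets" is a list of rows, each a list of 7 numbers: the shift along the tool's x, y, z in mm, then the turn, a rotation vector about the tool's x, y, z in units of 6 degrees (1.0 is 6 degrees), then the closure in counts, from 0 (fully open) to 255 (shut). A call has 1 to 5 rows; each row shifts and turns the commanded pose from where the row before left it, along the tool's axes as they then stand; what a row does not reach is not made up. A row lasts 1/12 s, in which the tool goes at most 41.7 mm and 7.16 degrees, less where a joint would pass 70% of its speed; a pose out of reach is approached as far as the arm can. A call is refused whole if a number of a shift passes 41.7 or a number of a turn 1, either way. A call with a gripper value outside its range is refused whole. The fingers move at their own pace and stop on an object; "force" is the grip in N (left out, the last holds). Time passes only in rows, so rows that do not move let the fingers close. It gives the time, the measured TCP pose, the force and the opening at its end, in the units of the state.
- bot.observe(): the state, without advancing time (a new reading comes with each control period).
- bot.grab_frame(name): name is "side" or "top"; returns a dict with "color" (400x640x3 uint8, red, green, blue), "z_map" (400x640 float32, m along the optical axis (not along the pixel's ray), 0 where there is no reading), "K" (3x3 intrinsics, pixels), "k1" (the pictures are not rectified: a ray, as slopes to the right and down, at radius r is drawn at 1 + k1 r^2 times it, then the intrinsics apply), "cam_to_world" (4x4, takes a point from camera to world coordinates). Camera axes: x right, y down, z forward; pixel columns grow to the right and rows downward; lengths in m; the calibration is good to about 2 mm. A picture is of the moment at which its call begins.
- bot.job_done(): hands the job in, once; it reports no verdict.
The state is a dict: "clock": time; "qpos": joint angles; "qd": joint speeds; "joint_efforts": joint torques, N m; "position": TCP position; "tool_rot": TCP orientation; "force": force on the tool from outside, world axes, zero at the start; "moment": the same for the moment, N m; "grip_width": finger opening in m.
Only numpy, scipy, OpenCV 4.12 (cv2) and the standard library are available. Lean on these libraries where they do the work, as an engineer would, in place of code of your own. Each camera call takes 0.05 s, during which the arm holds its last target. There are 200 camera calls.

## Task

A left-handed potter takes over this bench, so the teapot-finishing kit has to be laid out the other way round. Move the tin, the clay cup, the cork block and the teapot lid from the wooden rack to the grey rack in reverse order: the thing that stood furthest left on the wooden rack goes on the furthest right white square, and so on. Stand each upright in the middle of its own square, let go of it, and leave the coloured tiles where they are.

Things in the scene. Friction and masses are not known exactly. Their poses are not given: they have to be found in the camera images.
- store_rack: the rack to be emptied: light wooden board that carries the four coloured tiles, 100 x 366 mm (x, y), fixed; 10 mm thick end stops stand 11 mm above its top. Origin: centre of the underside, top at z +20 mm; x points away from the robot, y to its left along the row (yaw within 0.1 rad). Its four places: x = 0, y = -129, -43, 43, 129 mm
- work_rack: the rack to be filled: grey painted board with four flush white squares (74 mm) that mark its places, 100 x 366 mm (x, y), fixed; 10 mm thick end stops stand 11 mm above its top. Origin: centre of the underside, top at z +20 mm; x points away from the robot, y to its left along the row (yaw within 0.1 rad). Its four places: x = 0, y = -129, -43, 43, 129 mm
- needle_tin_mid (a point): small open round galvanised tin, straight sided, 55 mm diameter, 58 mm tall, 45 g, on the wooden rack (a like tin at the far left back of the table is fixed and no part of the job). Point: on its axis, half-way up (29 mm above its underside); z up
- slip_cup_mid (a point): small open round mauve-grey clay cup, about 65 mm across the rim and 62 mm half-way up, tapering to 50 mm at the foot, 47 mm tall, 110 g. Point: on its axis, half-way up (23.5 mm above its underside); z up
- cork_block_mid (a point): brown mottled cork sanding block, 32 mm wide (x), 52 mm long (y), 22 mm tall, 30 g. Point: its centre, 11 mm above its underside; z up
- teapot_lid_mid (a point): dark brown round teapot lid lying flat, 80 mm diameter, 34 mm tall with a round knob of 20 mm diameter in the middle, from 19 to 34 mm above its underside; take it by the knob; 75 g. Point: on its axis, 17 mm above its underside; z up
- blue_tile: blue painted tile, 86 (x) x 74 (y) x 3 mm, flat, fixed on the wooden rack at one of its four places; the tin stands on it at the start, so it shows which place the tin had. It stays there. Origin: centre of the underside, which lies on the rack's top
- yellow_tile: yellow painted tile, 86 (x) x 74 (y) x 3 mm, flat, fixed on the wooden rack at one of its four places; the cup stands on it at the start, so it shows which place the cup had. It stays there. Origin: centre of the underside, which lies on the rack's top
- green_tile: green painted tile, 86 (x) x 74 (y) x 3 mm, flat, fixed on the wooden rack at one of its four places; the cork block stands on it at the start, so it shows which place the cork block had. It stays there. Origin: centre of the underside, which lies on the rack's top
- red_tile: red painted tile, 86 (x) x 74 (y) x 3 mm, flat, fixed on the wooden rack at one of its four places; the teapot lid stands on it at the start, so it shows which place the teapot lid had. It stays there. Origin: centre of the underside, which lies on the rack's top
There are look-alikes about, which are no part of the job. What is shaped like the part that bears cork_block_mid but green or orange is not meant.

How it is judged:
At the end, for the whole second after the job is handed in: Tin, cup, cork block and lid stand upright (0.12 rad), released and at rest on the grey rack's top (5 mm), each within 15 mm along and across of the middle of the place that mirrors its tile's place on the wooden rack (tile furthest left: place furthest right, and so on) (((y of blue_tile in the frame of store_rack between -0.149 and -0.109 m and y of needle_tin_mid in the frame of work_rack between 0.114 and 0.144 m) or (y of blue_tile in the frame of store_rack between -0.063 and -0.023 m and y of needle_tin_mid in the frame of work_rack between 0.028 and 0.058 m) or (y of blue_tile in the frame of store_rack between 0.023 and 0.063 m and y of needle_tin_mid in the frame of work_rack between -0.058 and -0.028 m) or (y of blue_tile in the frame of store_rack between 0.109 and 0.149 m and y of needle_tin_mid in the frame of work_rack between -0.144 and -0.114 m)) and x of needle_tin_mid in the frame of work_rack between -0.015 and 0.015 m and z of needle_tin_mid in the frame of work_rack between 0.044 and 0.054 m and angle between each of needle_tin_mid, slip_cup_mid, cork_block_mid, teapot_lid_mid's own z axis and vertical below 0.12 rad and linear speed of each of needle_tin, slip_cup, cork_block, teapot_lid below 0.02 m/s and ((y of yellow_tile in the frame of store_rack between -0.149 and -0.109 m and y of slip_cup_mid in the frame of work_rack between 0.114 and 0.144 m) or (y of yellow_tile in the frame of store_rack between -0.063 and -0.023 m and y of slip_cup_mid in the frame of work_rack between 0.028 and 0.058 m) or (y of yellow_tile in the frame of store_rack between 0.023 and 0.063 m and y of slip_cup_mid in the frame of work_rack between -0.058 and -0.028 m) or (y of yellow_tile in the frame of store_rack between 0.109 and 0.149 m and y of slip_cup_mid in the frame of work_rack between -0.144 and -0.114 m)) and x of slip_cup_mid in the frame of work_rack between -0.015 and 0.015 m and z of slip_cup_mid in the frame of work_rack between 0.0385 and 0.0485 m and ((y of green_tile in the frame of store_rack between -0.149 and -0.109 m and y of cork_block_mid in the frame of work_rack between 0.114 and 0.144 m) or (y of green_tile in the frame of store_rack between -0.063 and -0.023 m and y of cork_block_mid in the frame of work_rack between 0.028 and 0.058 m) or (y of green_tile in the frame of store_rack between 0.023 and 0.063 m and y of cork_block_mid in the frame of work_rack between -0.058 and -0.028 m) or (y of green_tile in the frame of store_rack between 0.109 and 0.149 m and y of cork_block_mid in the frame of work_rack between -0.144 and -0.114 m)) and x of cork_block_mid in the frame of work_rack between -0.015 and 0.015 m and z of cork_block_mid in the frame of work_rack between 0.026 and 0.036 m and ((y of red_tile in the frame of store_rack between -0.149 and -0.109 m and y of teapot_lid_mid in the frame of work_rack between 0.114 and 0.144 m) or (y of red_tile in the frame of store_rack between -0.063 and -0.023 m and y of teapot_lid_mid in the frame of work_rack between 0.028 and 0.058 m) or (y of red_tile in the frame of store_rack between 0.023 and 0.063 m and y of teapot_lid_mid in the frame of work_rack between -0.058 and -0.028 m) or (y of red_tile in the frame of store_rack between 0.109 and 0.149 m and y of teapot_lid_mid in the frame of work_rack between -0.144 and -0.114 m)) and x of teapot_lid_mid in the frame of work_rack between -0.015 and 0.015 m and z of teapot_lid_mid in the frame of work_rack between 0.032 and 0.042 m); the robot touches nothing.
It also fails if it takes over 99 s, if anything falls off the work surface, if the arm or the gripper's body presses on something with over 40 N, if the wrist force passes 120 N, or if a joint passes its speed limit or range.

## Working session

There is one attempt and no reset: what is moved stays moved. The work goes in short steps, Python scripts to look and compute and a tool call to move; the robot and the scene stay as the last step left them, time stands still between calls to the robot, and variables do not carry over. Pictures are saved under pics/ and viewed, about 12 in all and at most 16, crops included, and the job is handed in when it is done.

Besides the shell and the picture viewer there is one more tool, called in YAML: its name, and indented under it one key for each argument. carry_out: Moves the arm, as the interface text tells. Its arguments: {"type":"object","properties":{"targets":{"type":"array","items":{"type":"array","items":{"type":"number"}}},"force":{"type":"number"}},"required":["targets"]}

```bash
mkdir -p pics && cat > h.py <<'E'
import numpy as np, cv2
from workcell import bot
from scipy.spatial.transform import Rotation as R
def world(f,u,v,z=None):
    K=f["K"]; T=f["cam_to_world"]
    a=cv2.undistortPoints(np.array([[[u,v]]],float),K,np.array([f["k1"],0,0,0,0.]))[0,0]
    d=np.array([a[0],a[1],1.])
    if z is None: s=f["z_map"][int(round(v)),int(round(u))]
    else:
        s=(z-T[2,3])/(T[:3,:3]@d)[2]
    return T[:3,:3]@(d*s)+T[:3,3]
def cloud(f):
    h,w=f["z_map"].shape
    v,u=np.mgrid[:h,:w]
    a=cv2.undistortPoints(np.stack([u,v],-1).reshape(-1,1,2).astype(float),f["K"],np.array([f["k1"],0,0,0,0.])).reshape(h,w,2)
    d=np.dstack([a,np.ones((h,w))])*f["z_map"][...,None]
    return d@f["cam_to_world"][:3,:3].T+f["cam_to_world"][:3,3]
def save(f,name,box=None,k=1):
    im=f["color"][...,::-1]
    if box: x0,y0,x1,y1=box; im=im[y0:y1,x0:x1]
    cv2.imwrite("pics/"+name,cv2.resize(im,None,fx=k,fy=k,interpolation=cv2.INTER_CUBIC))
E
python3 - <<'E'
from h import *
for n in("top","side"):
    f=bot.grab_frame(n); save(f,n+"0.png"); print(n,f["K"].tolist(),f["k1"],f["cam_to_world"].round(3).tolist())
print(bot.observe())
E
```

```text
top [[441.39660802102486, 0.0, 321.42490141327653], [0.0, 441.39660802102486, 196.35523627245573], [0.0, 0.0, 1.0]] -0.06742334350800885 [[0.029, -0.992, 0.127, 0.368], [-0.999, -0.031, -0.013, -0.016], [0.017, -0.126, -0.992, 1.064], [0.0, 0.0, 0.0, 1.0]]
side [[479.23258142136007, 0.0, 313.4155814311489], [0.0, 479.23258142136007, 203.46286011952233], [0.0, 0.0, 1.0]] 0.012451106222001393 [[0.906, -0.267, 0.328, 0.137], [-0.422, -0.58, 0.697, -0.802], [0.004, -0.77, -0.638, 0.763], [0.0, 0.0, 0.0, 1.0]]
{'clock': 0.1, 'qpos': array([-1.24419939,  0.52194439, -0.03632816,  1.59987654,  0.02121972,
        1.02111671, -0.11278868]), 'qd': array([-0.00020642,  0.00037494, -0.00121226, -0.00092502, -0.00126339,
        0.00075686, -0.00076398]), 'joint_efforts': array([ 2.47827513e-03, -9.28469682e+01,  1.98377140e+00, -3.70530474e+01,
        1.82202790e-02,  5.40557667e-03,  1.23766140e-04]), 'position': array([0.24147121, 0.57617895, 0.2308162 ]), 'tool_rot': array([-3.14063672e+00,  8.19645337e-05,  2.74480569e+00]), 'force': array([-0.11765422, -0.91370668,  0.18197883]), 'moment': array([-0.03650556,  0.01862787,  0.0396868 ]), 'grip_width': 0.08577780866296994}
```

View pics/top0.png

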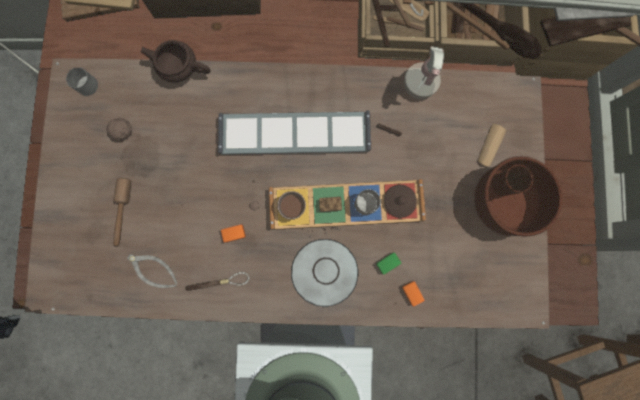

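View pics/side0.png

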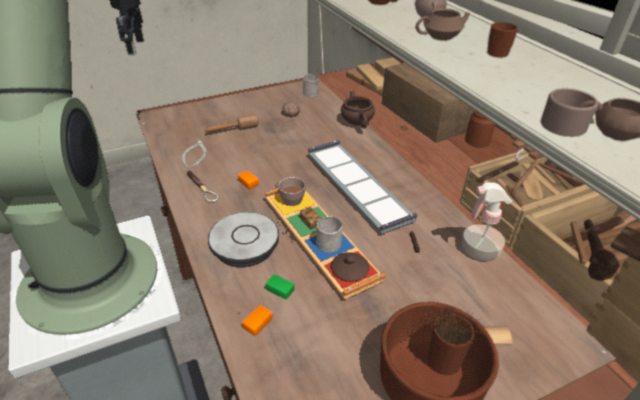

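Top view, from left to right on the wooden rack: cup on yellow (290,206), cork on green (330,204), tin on blue (364,203) and lid on red (401,201). The grey rack's squares run from (241,133) to (348,131). Possible mix-ups:
- **Tin:** the fixed tin at (82,80).
- **Cork:** the orange blocks at (232,233) and (413,293), and the green block at (388,263).
- **Lid:** the round bat at (325,271).
- **Cup:** the tumbler and bowl at (518,195).

I'll take the four on the rack and check them in one close crop.

```bash
python3 - <<'E'
from h import *
f=bot.grab_frame("top"); save(f,"crop1.png",(210,100,440,240),3.4)
P=cloud(f)
for n,u,v in [("cup",290,206),("cork",330,204),("tin",364,203),("lid",401,201),("tbl",300,250),("sq1",241,133),("sq4",348,131),("bat",325,271),("o",232,233),("bottle",434,60),("g",388,263)]:
    print(n,P[v,u].round(3))
E
```

```text
cup [0.473 0.043 0.05 ]
cork [ 0.481 -0.05   0.047]
tin [ 0.488 -0.131  0.023]
lid [ 0.492 -0.213  0.055]
tbl [0.373 0.017 0.038]
sq1 [0.651 0.171 0.019]
sq4 [ 0.663 -0.089  0.021]
bat [ 0.326 -0.043  0.035]
o [0.407 0.178 0.023]
bottle [ 0.78  -0.258  0.183]
g [ 0.348 -0.191  0.019]
```

View pics/crop1.png

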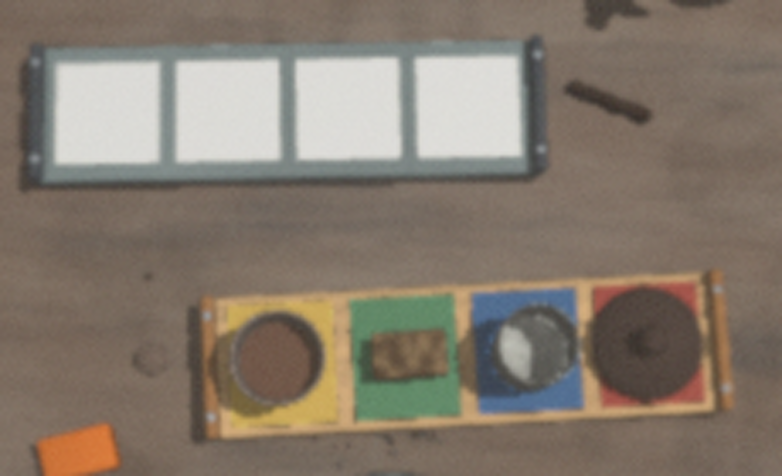

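```bash
python3 - <<'E'
from h import *
f=bot.grab_frame("top"); P=cloud(f)
g=lambda x,y,z:world(f,x/3.4+210-.35,y/3.4+100-.35,z)
for n,x,y,z in [("cup",277,358,.07),("cork",410,354,.045),("tin",536,346,.081),("knob",648,340,.057),("s1",108,112,.02),("s2",228,110,.02),("s3",348,108,.02),("s4",468,107,.02),("tileY c",279,364,.023),("tileR c",648,344,.023)]:
    print(n,(g(x,y,z)*1000).round(1))
a=g(108,112,.02);b=g(468,107,.02);d=a-b;print("work yaw",np.arctan2(-d[0],d[1]),np.hypot(*d[:2]))
# depth based: points by height in regions
def reg(n,c,r,lo,hi):
    m=(np.hypot(P[...,0]-c[0],P[...,1]-c[1])<r)&(P[...,2]>lo)&(P[...,2]<hi)
    q=P[m]; (cx,cy),rad=cv2.minEnclosingCircle(q[:,:2].astype(np.float32)*1000)
    print(n,m.sum(),"enclosing",round(cx,1),round(cy,1),round(rad,1),"mean",(q.mean(0)*1000).round(1),cv2.minAreaRect(q[:,:2].astype(np.float32)*1000))
reg("cup",(.474,.043),.045,.06,.08); reg("cork",(.479,-.05),.04,.036,.05); reg("tin",(.486,-.131),.04,.07,.09); reg("lid",(.488,-.213),.05,.03,.06); reg("knob",(.488,-.213),.02,.05,.065)
# work rack white mask
m=(f["color"].min(-1)>170)&(abs(P[...,2]-.02)<.012)&(P[...,0]>.58)&(P[...,0]<.74)&(abs(P[...,1]-.04)<.2)
n,l,s,c=cv2.connectedComponentsWithStats(m.astype(np.uint8))
for i in range(1,n):
    if s[i,4]>200: print("white",s[i,4],(world(f,*c[i],.02)*1000).round(1))
# shelf / bottle obstacles
m=(P[...,2]>.1)&(P[...,1]<.5)&(P[...,0]>.3)
print("tall min x",P[m][:,0].min() if m.any() else None)
E
```

```text
cup [473.1  39.2  70. ]
cork [481.3 -50.1  45. ]
tin [ 485.2 -132.1   81. ]
knob [ 494.5 -211.2   57. ]
s1 [651.4 169.6  20. ]
s2 [655.5  83.8  20. ]
s3 [659.8  -1.9  20. ]
s4 [663.4 -87.8  20. ]
tileY c [473.9  40.3  23. ]
tileR c [ 495.9 -217.8   23. ]
work yaw 0.0467229277795666 0.25767688307564596
cup 151 enclosing 473.3 39.1 32.5 mean [476.  40.  68.] ((473.7431945800781, 38.88143539428711), (64.87648010253906, 62.58464050292969), 46.715396881103516)
cork 309 enclosing 481.9 -49.5 28.6 mean [481.3 -49.8  44.5] ((481.9925842285156, -49.957984924316406), (32.240013122558594, 52.0838737487793), 5.9755754470825195)
tin 79 enclosing 486.9 -134.4 27.7 mean [ 485.3 -133.4   77.5] ((486.2260437011719, -134.5083770751953), (53.54398727416992, 54.71676254272461), 26.47927474975586)
lid 815 enclosing 495.0 -216.6 40.0 mean [ 494.6 -215.3   37.1] ((495.34283447265625, -217.43380737304688), (76.7652359008789, 78.14034271240234), 7.250268936157227)
knob 59 enclosing 494.8 -216.4 10.0 mean [ 495.1 -216.1   55.1] ((495.2125549316406, -216.2975616455078), (18.50034523010254, 17.81494140625), 58.78293228149414)
white 899 [654.6  84.1  20. ]
white 922 [659.6  -1.8  20. ]
white 903 [664.  -87.7  20. ]
white 913 [651.1 170.3  20. ]
tall min x 0.36771177214536954
```

Every size and height agrees: cup radius 32.5, cork 32×52, tin radius 27.7, lid radius 40, knob radius 10, square pitch 86. Mapping: cup → s4 (663.5,-88), cork → s3 (660,-2), tin → s2 (655,84), lid → s1 (651,170). I'll turn the tool so the jaws open across the rack and move over the cup.

carry_out:
  targets:
    - [0,0,0,0,0,1,0]
    - [0,0,0,0,0,1,0]
    - [0,0,0,0,0,1,0]
    - [0,0,0,0,0,1,0]
    - [0,0,0,0,0,1,0]
  force: 30

```text
clock: 0.62
position: [0.2415, 0.5763, 0.2312]
tool_rot: [-3.141, 0.0, 2.216]
force: [-0.1, -0.0, -0.1]
grip_width: 0.0858
```

carry_out:
  targets:
    - [0,0,0,0,0,1,0]
    - [0,0,0,0,0,1,0]
    - [0,0,0,0,0,1,0]
    - [0,0,0,0,0,1,0]
    - [0,0,0,0,0,1,0]

```text
clock: 1.03
position: [0.2415, 0.5764, 0.2312]
tool_rot: [-3.141, 0.0, 1.692]
force: [0.2, -0.1, 0.3]
grip_width: 0.0853
```

carry_out:
  targets:
    - [0,0,0,0,0,0.4,0]
    - [-35,12,3,0,0,0,0]
    - [-35,12,3,0,0,0,0]
    - [-35,12,3,0,0,0,0]
    - [-35,12,3,0,0,0,0]

```text
clock: 1.45
position: [0.3015, 0.4393, 0.219]
tool_rot: [-3.142, 0.0, 1.656]
force: [0.9, 0.8, 0.7]
grip_width: 0.0853
```

carry_out:
  targets:
    - [-35,12,3,0,0,0,0]
    - [-35,12,3,0,0,0,0]
    - [-35,12,3,0,0,0,0]
    - [-35,12,3,0,0,0,0]
    - [-35,12,3,0,0,0,0]

```text
clock: 1.87
position: [0.3762, 0.2701, 0.2043]
tool_rot: [3.141, -0.0, 1.656]
force: [0.7, 0.2, -0.6]
grip_width: 0.0852
```

carry_out:
  targets:
    - [-35,12,3,0,0,0,0]
    - [-35,12,3,0,0,0,0]
    - [-35,12,3,0,0,0,0]
    - [-35,12,3,0,0,0,0]
    - [-35,12,3,0,0,0,0]

```text
clock: 2.28
position: [0.4509, 0.1008, 0.1893]
tool_rot: [3.141, -0.0, 1.656]
force: [0.6, 0.4, -0.2]
grip_width: 0.0849
```

carry_out:
  targets:
    - [-35,12,3,0,0,0,0]
    - [-30,5,10,0,0,0,0]
    - [0,0,30,0,0,0,0]
    - [0,0,30,0,0,0,0]
    - [0,0,0,0,0,0,0]

```text
clock: 2.7
position: [0.4708, 0.0383, 0.1126]
tool_rot: [-3.136, 0.001, 1.655]
force: [-1.0, 0.3, -1.0]
grip_width: 0.085
```

```bash
python3 - <<'E'
from h import *
f=bot.grab_frame("side"); save(f,"side1.png",(200,110,460,310),3)
o=bot.observe();print(o["position"],o["tool_rot"],o["qpos"].round(2))
P=cloud(f); m=P[...,2]>.2; q=P[m&(P[...,0]>.6)]; print(np.percentile(q,[0,1,5,50],axis=0).round(2))
E
```

```text
[0.47158529 0.03862346 0.11485848] [-3.13719689e+00  7.72855333e-04  1.65515813e+00] [-0.44  0.49  0.3   2.1  -0.25  0.59  0.13]
[[ 0.81 -0.54  0.2 ]
 [ 0.84 -0.51  0.22]
 [ 0.89 -0.41  0.23]
 [ 1.   -0.05  0.26]]
```

View pics/side1.png

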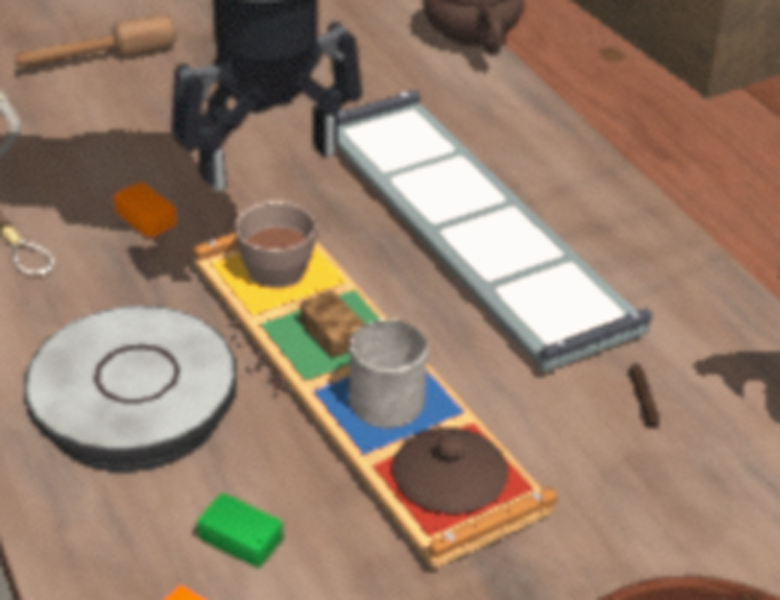

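The fingers straddle the cup in line with it (crop 275,235). I'll go down and grip.

carry_out:
  targets:
    - [0,1,28,0,0,0,0]
    - [0,0,28,0,0,0,0]
    - [0,0,20,0,0,0,0]
    - [0,0,10,0,0,0,0]
    - [0,0,0,0,0,0,0]

```text
clock: 3.17
position: [0.4738, 0.0395, 0.0301]
tool_rot: [-3.14, 0.0, 1.656]
force: [0.0, 0.2, -1.0]
grip_width: 0.0857
```

carry_out:
  targets:
    - [0,0,0,0,0,0,100]
    - [0,0,0,0,0,0,255]
    - [0,0,0,0,0,0,255]
    - [0,0,0,0,0,0,255]
    - [0,0,0,0,0,0,255]
  force: 30

```text
clock: 3.58
position: [0.4748, 0.0394, 0.0322]
tool_rot: [3.139, -0.0, 1.656]
force: [-4.2, 0.0, 12.9]
grip_width: 0.0626
```

carry_out:
  targets:
    - [0,0,-10,0,0,0,255]
    - [0,0,-30,0,0,0,255]
    - [0,0,-30,0,0,0,255]
    - [0,0,-30,0,0,0,255]
    - [0,0,0,0,0,0,255]

```text
clock: 4.0
position: [0.4762, 0.0394, 0.1362]
tool_rot: [3.134, -0.001, 1.655]
force: [1.9, -0.3, -0.0]
grip_width: 0.0627
```

carry_out:
  targets:
    - [-24,30,0,0,0,0,255]
    - [-24,30,0,0,0,0,255]
    - [-24,30,0,0,0,0,255]
    - [-24,30,0,0,0,0,255]
    - [-24,30,0,0,0,0,255]

```text
clock: 4.42
position: [0.635, -0.0688, 0.132]
tool_rot: [3.14, 0.0, 1.656]
force: [1.1, -0.5, -1.2]
grip_width: 0.0629
```

carry_out:
  targets:
    - [-23,28,0,0,0,0,255]
    - [0,0,0,0,0,0,255]
    - [0,0,0,0,0,0,255]

```text
clock: 4.67
position: [0.664, -0.0898, 0.1311]
tool_rot: [3.141, 0.001, 1.654]
force: [-1.5, -0.4, -1.0]
grip_width: 0.0629
```

```bash
python3 - <<'E'
from h import *
f=bot.grab_frame("side"); save(f,"side2.png",(200,60,460,260),3)
o=bot.observe();print(o["position"],o["tool_rot"],o["force"],o["grip_width"])
E
```

```text
[ 0.66321961 -0.0884476   0.13106145] [-3.14156974e+00  2.13539394e-04  1.65502686e+00] [-0.4800109   0.87051224 -1.60534727] 0.06293087667869175
```

View pics/side2.png

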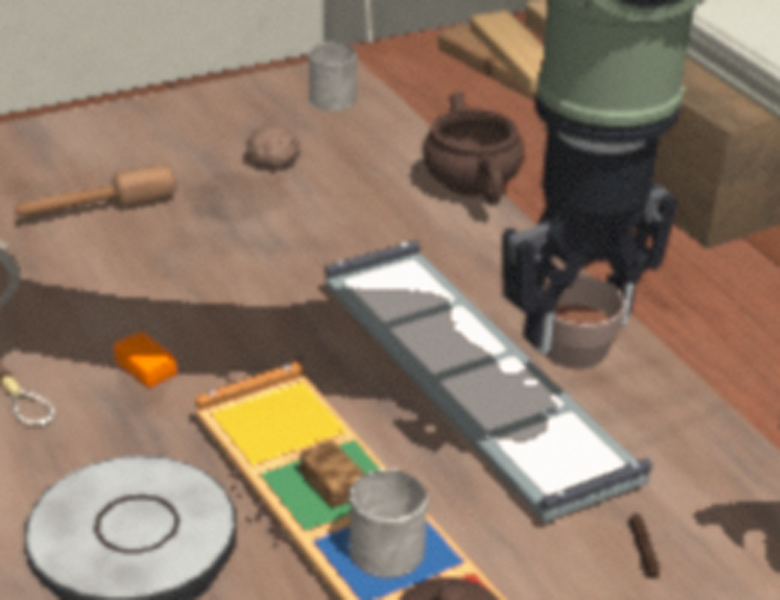

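The cup hangs upright in the jaws over the fourth square. I'll lower it.

carry_out:
  targets:
    - [0,0,30,0,0,0,255]
    - [0,0,30,0,0,0,255]
    - [0,0,25,0,0,0,255]
    - [0,0,10,0,0,0,255]
    - [0,0,0,0,0,0,255]

```text
clock: 5.13
position: [0.6619, -0.0872, 0.034]
tool_rot: [-3.138, -0.001, 1.657]
force: [-0.5, -0.5, -1.6]
grip_width: 0.0626
```

carry_out:
  targets:
    - [0,0,3,0,0,0,255]
    - [0,0,2,0,0,0,255]
    - [0,0,0,0,0,0,255]

```text
clock: 5.38
position: [0.664, -0.0881, 0.0316]
tool_rot: [3.14, 0.0, 1.656]
force: [-0.3, -0.8, -1.3]
grip_width: 0.0626
```

carry_out:
  targets:
    - [0,0,1,0,0,0,255]
    - [0,0,0.5,0,0,0,255]
    - [0,0,0,0,0,0,255]

```text
clock: 5.63
position: [0.6638, -0.0882, 0.0294]
tool_rot: [3.141, 0.0, 1.656]
force: [-0.1, 1.2, 3.9]
grip_width: 0.0628
```

carry_out:
  targets:
    - [0,0,0,0,0,0,0]
    - [0,0,0,0,0,0,0]
    - [0,0,0,0,0,0,0]
    - [0,0,0,0,0,0,0]
    - [0,0,0,0,0,0,0]

```text
clock: 6.05
position: [0.6634, -0.0882, 0.0288]
tool_rot: [-3.142, 0.0, 1.656]
force: [0.3, 0.4, 0.1]
grip_width: 0.0854
```

carry_out:
  targets:
    - [0,0,-15,0,0,0,0]
    - [0,0,-25,0,0,0,0]
    - [0,0,-30,0,0,0,0]
    - [0,0,-30,0,0,0,0]
    - [10.8,-35.6,0,0,0,0,0]

```text
clock: 6.47
position: [0.6343, -0.0819, 0.1358]
tool_rot: [3.129, 0.003, 1.655]
force: [1.7, -0.0, -0.0]
grip_width: 0.0853
```

carry_out:
  targets:
    - [10.8,-35.6,0,0,0,0,0]
    - [10.8,-35.6,0,0,0,0,0]
    - [10.8,-35.6,0,0,0,0,0]
    - [10.8,-35.6,0,0,0,0,0]
    - [0,0,0,0,0,0,0]

```text
clock: 6.88
position: [0.4749, -0.0486, 0.1294]
tool_rot: [-3.137, -0.002, 1.655]
force: [1.7, 0.3, 1.4]
grip_width: 0.0855
```

carry_out:
  targets:
    - [0,0,25,0,0,0,0]
    - [0,0,25,0,0,0,0]
    - [0,0,0,0,0,0,0]

```text
clock: 7.13
position: [0.4802, -0.0492, 0.0769]
tool_rot: [-3.139, -0.0, 1.656]
force: [-1.3, -0.5, -0.5]
grip_width: 0.0852
```

```bash
python3 - <<'E'
from h import *
f=bot.grab_frame("side"); save(f,"side3.png",(220,100,460,290),3.2)
o=bot.observe();print(o["position"],o["tool_rot"],o["force"],o["grip_width"])
P=cloud(f)
m=(np.hypot(P[...,0]-.6635,P[...,1]+.088)<.06)&(P[...,2]>.05)&(P[...,2]<.08)
q=P[m];print(m.sum(),cv2.minEnclosingCircle(q[:,:2].astype(np.float32)*1000),q[:,2].max())
E
```

```text
[ 0.48071342 -0.04959334  0.0784388 ] [-3.13912994e+00 -2.43928165e-04  1.65540493e+00] [-0.18816231 -0.93730594  1.12550694] 0.08536631159466002
343 ((661.8129272460938, -87.46635437011719), 34.389251708984375) 0.06929728336856322
```

View pics/side3.png

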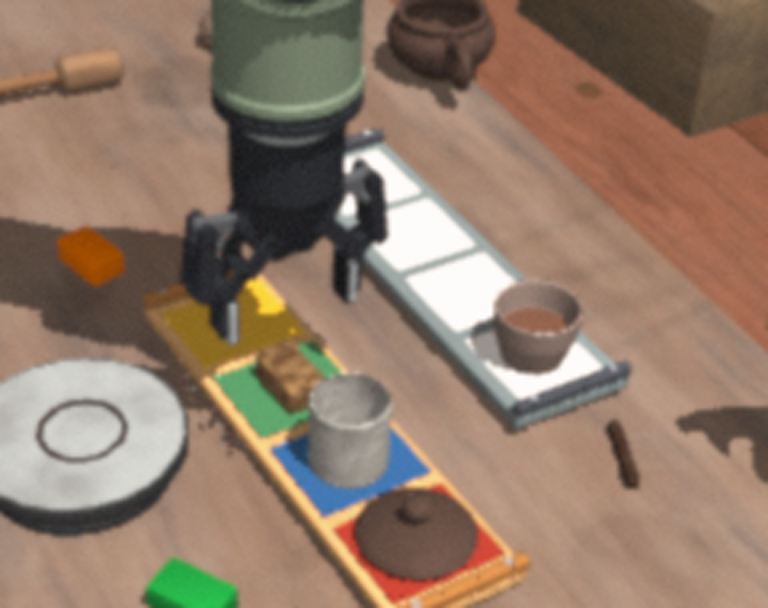

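The cup stands in its square. Now the cork.

carry_out:
  targets:
    - [0,1,25,0,0,0,0]
    - [0,0,20,0,0,0,0]
    - [0,0,6.5,0,0,0,60]
    - [0,0,0,0,0,0,255]
    - [0,0,0,0,0,0,255]
  force: 30

```text
clock: 7.6
position: [0.483, -0.0497, 0.0285]
tool_rot: [3.141, 0.0, 1.655]
force: [0.2, 1.0, 0.3]
grip_width: 0.0517
```

carry_out:
  targets:
    - [0,0,0,0,0,0,255]
    - [0,0,0,0,0,0,255]
    - [0,0,0,0,0,0,255]
    - [0,0,0,0,0,0,255]
    - [0,0,0,0,0,0,255]

```text
clock: 8.02
position: [0.4833, -0.0495, 0.0287]
tool_rot: [3.14, 0.0, 1.656]
force: [-1.0, -1.0, 10.5]
grip_width: 0.0312
```

carry_out:
  targets:
    - [0,0,-10,0,0,0,255]
    - [0,0,-25,0,0,0,255]
    - [0,0,-25,0,0,0,255]
    - [0,0,-30,0,0,0,255]
    - [0,0,0,0,0,0,255]

```text
clock: 8.43
position: [0.4845, -0.0497, 0.1227]
tool_rot: [3.135, 0.0, 1.655]
force: [2.4, -0.4, 0.7]
grip_width: 0.0309
```

carry_out:
  targets:
    - [6.5,36,0,0,0,0,255]
    - [6.5,36,0,0,0,0,255]
    - [6.5,36,0,0,0,0,255]
    - [6.5,36,0,0,0,0,255]
    - [6.5,36,0,0,0,0,255]

```text
clock: 8.85
position: [0.6606, -0.001, 0.1188]
tool_rot: [3.141, 0.0, 1.656]
force: [-0.3, 0.1, 0.1]
grip_width: 0.0311
```

carry_out:
  targets:
    - [0,0.5,0,0,0,0,255]
    - [0,0,30,0,0,0,255]
    - [0,0,30,0,0,0,255]
    - [0,0,20,0,0,0,255]
    - [0,0,0,0,0,0,255]

```text
clock: 9.27
position: [0.6573, -0.0016, 0.0344]
tool_rot: [-3.136, 0.0, 1.656]
force: [-1.8, -0.5, -0.2]
grip_width: 0.0315
```

carry_out:
  targets:
    - [0,0,5,0,0,0,255]
    - [0,0,4,0,0,0,255]
    - [0,0,1,0,0,0,255]
    - [0,0,0,0,0,0,255]

```text
clock: 9.6
position: [0.66, -0.0017, 0.0283]
tool_rot: [3.14, 0.0, 1.656]
force: [0.6, -0.8, -0.7]
grip_width: 0.031
```

carry_out:
  targets:
    - [0,0,1,0,0,0,255]
    - [0,0,0.7,0,0,0,255]
    - [0,0,0,0,0,0,255]
    - [0,0,0,0,0,0,255]

```text
clock: 9.93
position: [0.6596, -0.0017, 0.0258]
tool_rot: [3.141, 0.0, 1.656]
force: [-0.8, -0.3, 1.2]
grip_width: 0.0313
```

carry_out:
  targets:
    - [0,0,0.5,0,0,0,255]
    - [0,0,0,0,0,0,0]
    - [0,0,0,0,0,0,0]
    - [0,0,0,0,0,0,0]
    - [0,0,0,0,0,0,0]

```text
clock: 10.35
position: [0.6595, -0.0017, 0.025]
tool_rot: [-3.141, 0.0, 1.656]
force: [0.1, -0.1, -0.3]
grip_width: 0.0782
```

carry_out:
  targets:
    - [0,0,0,0,0,0,0]
    - [0,0,-20,0,0,0,0]
    - [0,0,-30,0,0,0,0]
    - [0,0,-30,0,0,0,0]
    - [0,0,-30,0,0,0,0]

```text
clock: 10.77
position: [0.6593, -0.0019, 0.1363]
tool_rot: [-3.141, 0.0, 1.655]
force: [1.3, 0.4, 0.1]
grip_width: 0.0855
```

carry_out:
  targets:
    - [-19.4,-30.8,0,0,0,0,0]
    - [-19.4,-30.8,0,0,0,0,0]
    - [-19.4,-30.8,0,0,0,0,0]
    - [-19.4,-30.8,0,0,0,0,0]
    - [-19.4,-30.8,0,0,0,0,0]

```text
clock: 11.18
position: [0.5128, -0.1121, 0.1352]
tool_rot: [3.141, 0.0, 1.656]
force: [-0.2, -1.4, -0.4]
grip_width: 0.085
```

carry_out:
  targets:
    - [-19.4,-30.8,0,0,0,0,0]
    - [0,0,0,0,0,0,0]
    - [0,0,10,0,0,0,0]
    - [0,0,0,0,0,0,0]

```text
clock: 11.52
position: [0.4854, -0.1329, 0.1239]
tool_rot: [-3.141, -0.0, 1.656]
force: [-1.4, 0.7, -0.9]
grip_width: 0.0849
```

```bash
python3 - <<'E'
from h import *
f=bot.grab_frame("side"); save(f,"side4.png",(220,100,460,290),3.2)
o=bot.observe();print(o["position"],o["tool_rot"],o["force"],o["grip_width"])
P=cloud(f)
def reg(c,r,lo,hi):
    m=(np.hypot(P[...,0]-c[0],P[...,1]-c[1])<r)&(P[...,2]>lo)&(P[...,2]<hi)
    q=P[m];print(m.sum(),cv2.minAreaRect(q[:,:2].astype(np.float32)*1000),q[:,2].max())
reg((.66,-.002),.04,.032,.06); reg((.486,-.1335),.04,.06,.09); reg((.495,-.216),.02,.048,.07)
E
```

```text
[ 0.48557359 -0.1326692   0.12421453] [-3.14072536e+00 -4.32904093e-04  1.65661906e+00] [-0.36162353 -0.21354666 -0.09973216] 0.08566282907541833
214 ((659.5358276367188, -1.6149482727050781), (34.419673919677734, 55.02839660644531), 2.338132381439209) 0.044920222078558614
371 ((489.14276123046875, -133.79214477539062), (58.47633743286133, 53.22278594970703), 64.90966033935547) 0.0825487971062977
71 ((496.4139404296875, -217.55120849609375), (18.641618728637695, 16.345233917236328), 22.887331008911133) 0.05888819917240218
```

View pics/side4.png

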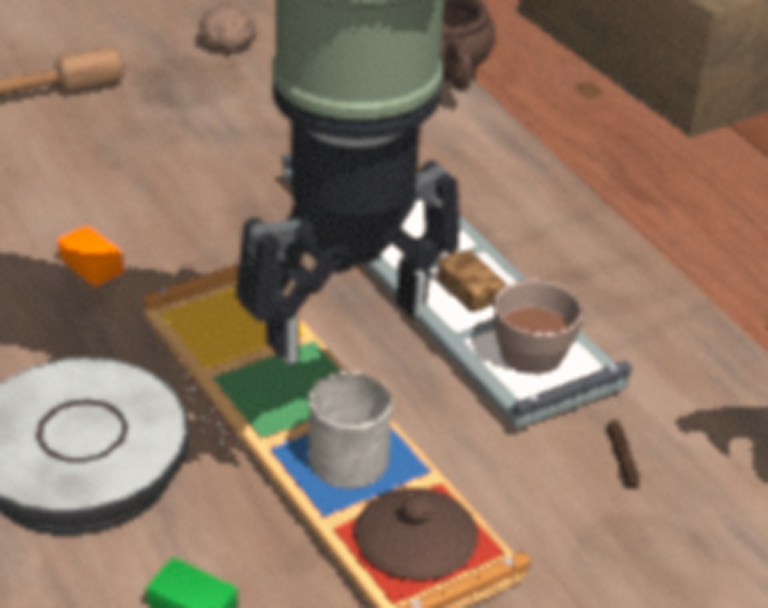

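The cork is centred on its square. Now the tin.

carry_out:
  targets:
    - [-1,1,27,0,0,0,0]
    - [0,0,30,0,0,0,0]
    - [0,0,20,0,0,0,0]
    - [0,0,10,0,0,0,0]
    - [0,0,0,0,0,0,50]
  force: 25

```text
clock: 11.98
position: [0.4858, -0.1336, 0.0362]
tool_rot: [-3.138, -0.001, 1.657]
force: [-1.5, -0.0, -0.1]
grip_width: 0.0754
```

carry_out:
  targets:
    - [0,0,0,0,0,0,255]
    - [0,0,0,0,0,0,255]
    - [0,0,0,0,0,0,255]
    - [0,0,0,0,0,0,255]
    - [0,0,0,0,0,0,255]

```text
clock: 12.4
position: [0.4872, -0.1343, 0.0392]
tool_rot: [3.14, 0.0, 1.656]
force: [0.1, 0.7, 11.2]
grip_width: 0.0537
```

carry_out:
  targets:
    - [0,0,-10,0,0,0,255]
    - [0,0,-30,0,0,0,255]
    - [0,0,-30,0,0,0,255]
    - [0,0,-30,0,0,0,255]
    - [0,0,0,0,0,0,255]

```text
clock: 12.82
position: [0.4885, -0.135, 0.1437]
tool_rot: [3.135, 0.001, 1.655]
force: [1.1, 0.6, -0.2]
grip_width: 0.0534
```

carry_out:
  targets:
    - [29,26.6,0,0,0,0,255]
    - [29,26.6,0,0,0,0,255]
    - [29,26.6,0,0,0,0,255]
    - [29,26.6,0,0,0,0,255]
    - [29,26.6,0,0,0,0,255]

```text
clock: 13.23
position: [0.6075, 0.0234, 0.1391]
tool_rot: [3.141, -0.0, 1.656]
force: [0.0, -0.5, 0.0]
grip_width: 0.0535
```

carry_out:
  targets:
    - [29,26.6,0,0,0,0,255]
    - [29,26.6,0,0,0,0,255]
    - [0,0,0,0,0,0,255]
    - [0,0,30,0,0,0,255]
    - [0,0,30,0,0,0,255]

```text
clock: 13.65
position: [0.6558, 0.0846, 0.0793]
tool_rot: [3.138, -0.0, 1.657]
force: [0.2, 0.1, -1.3]
grip_width: 0.0533
```

carry_out:
  targets:
    - [0,0,25,0,0,0,255]
    - [0,0,10,0,0,0,255]
    - [0,0,5,0,0,0,255]
    - [0,0,0,0,0,0,255]
    - [0,0,0,0,0,0,255]

```text
clock: 14.07
position: [0.6555, 0.0837, 0.0396]
tool_rot: [3.14, -0.0, 1.656]
force: [-0.4, -0.1, -0.3]
grip_width: 0.0537
```

carry_out:
  targets:
    - [0,0,1.5,0,0,0,255]
    - [0,0,1,0,0,0,255]
    - [0,0,0.5,0,0,0,255]
    - [0,0,0,0,0,0,255]
    - [0,0,0,0,0,0,255]

```text
clock: 14.48
position: [0.6553, 0.0839, 0.0363]
tool_rot: [3.14, -0.0, 1.656]
force: [-0.7, -1.3, 9.0]
grip_width: 0.0531
```

carry_out:
  targets:
    - [0,0,0,0,0,0,0]
    - [0,0,0,0,0,0,0]
    - [0,0,0,0,0,0,0]
    - [0,0,0,0,0,0,0]
    - [0,0,0,0,0,0,0]

```text
clock: 14.9
position: [0.6547, 0.0838, 0.0351]
tool_rot: [-3.142, 0.0, 1.656]
force: [-0.2, 0.0, 0.4]
grip_width: 0.0851
```

carry_out:
  targets:
    - [0,0,-15,0,0,0,0]
    - [0,0,-25,0,0,0,0]
    - [0,0,-30,0,0,0,0]
    - [0,0,-30,0,0,0,0]
    - [-31.8,-20.5,0,0,0,0,0]

```text
clock: 15.32
position: [0.6414, 0.0567, 0.1412]
tool_rot: [3.132, -0.004, 1.663]
force: [1.9, -1.3, -0.9]
grip_width: 0.0855
```

carry_out:
  targets:
    - [-31.8,-20.5,0,0,0,0,0]
    - [-31.8,-20.5,0,0,0,0,0]
    - [-31.8,-20.5,0,0,0,0,0]
    - [-31.8,-20.5,0,0,0,0,0]
    - [-31.8,-20.5,0,0,0,0,0]

```text
clock: 15.73
position: [0.5474, -0.1182, 0.1363]
tool_rot: [3.141, 0.0, 1.656]
force: [0.6, 0.2, 0.3]
grip_width: 0.0854
```

carry_out:
  targets:
    - [-31.8,-20.5,0,0,0,0,0]
    - [-31.8,-20.5,0,0,0,0,80]
    - [-31.8,-20.5,0,0,0,0,120]
    - [0,0,15,0,0,0,120]
    - [0,0,15,0,0,0,120]

```text
clock: 16.15
position: [0.4946, -0.2197, 0.1066]
tool_rot: [3.139, 0.001, 1.651]
force: [-0.0, 0.7, -1.0]
grip_width: 0.0452
```

carry_out:
  targets:
    - [0,0,10,0,0,0,120]
    - [0,0,10,0,0,0,120]
    - [0,0,0,0,0,0,120]

```text
clock: 16.4
position: [0.4947, -0.2164, 0.0839]
tool_rot: [-3.14, -0.001, 1.656]
force: [-0.9, -0.2, 0.2]
grip_width: 0.0454
```

```bash
python3 - <<'E'
from h import *
f=bot.grab_frame("side"); save(f,"side5.png",(220,100,460,290),3.2)
o=bot.observe();print(o["position"],o["tool_rot"],o["force"],o["grip_width"],o["qpos"].round(2))
P=cloud(f)
def reg(c,r,lo,hi):
    m=(np.hypot(P[...,0]-c[0],P[...,1]-c[1])<r)&(P[...,2]>lo)&(P[...,2]<hi)
    q=P[m];print(m.sum(),cv2.minAreaRect(q[:,:2].astype(np.float32)*1000),q[:,2].max())
reg((.655,.084),.045,.06,.09); reg((.495,-.216),.02,.048,.065)
E
```

```text
[ 0.49500301 -0.216624    0.08475134] [-3.14053864e+00 -4.24597780e-04  1.65632044e+00] [ 0.12380075  0.09681681 -0.36908747] 0.04553122472360435 [ 0.1   0.62  0.29  1.95 -0.29  0.61  0.66]Traceback (most recent call last):
  File "<stdin>", line 8, in <module>
  File "<stdin>", line 7, in reg
    return umr_maximum(a, axis, None, out, keepdims, initial, where)
ValueError: zero-size array to reduction operation maximum which has no identity
```

View pics/side5.png

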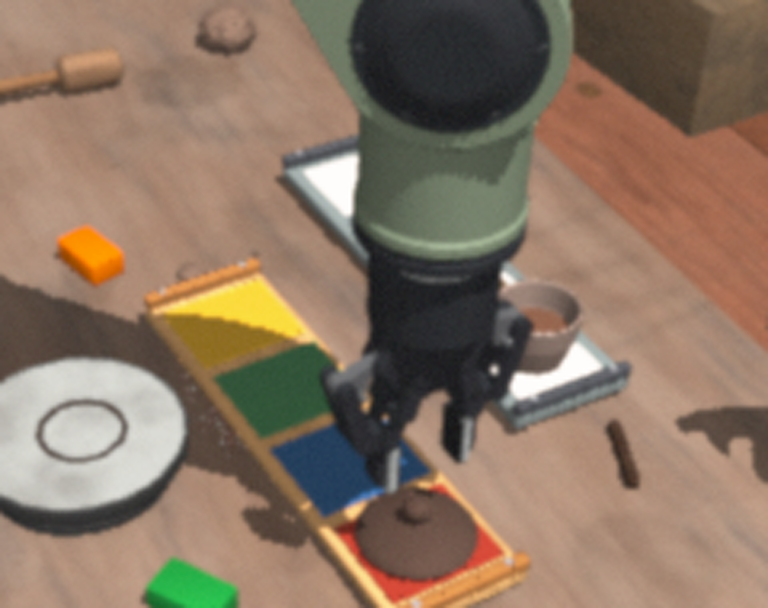

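The tin is hidden behind the arm and gets checked later. The lid sits undisturbed under the jaws, so I'll go down to the knob.

carry_out:
  targets:
    - [0,0,20,0,0,0,120]
    - [0,0,15,0,0,0,120]
    - [0,0,6,0,0,0,120]
    - [0,0,0,0,0,0,120]
    - [0,0,0,0,0,0,160]
  force: 40

```text
clock: 16.87
position: [0.4954, -0.2171, 0.0447]
tool_rot: [3.141, 0.0, 1.656]
force: [0.2, 0.2, -0.7]
grip_width: 0.0344
```

carry_out:
  targets:
    - [0,0,0,0,0,0,255]
    - [0,0,0,0,0,0,255]
    - [0,0,0,0,0,0,255]
    - [0,0,0,0,0,0,255]
    - [0,0,0,0,0,0,255]

```text
clock: 17.28
position: [0.4957, -0.2172, 0.0453]
tool_rot: [3.14, 0.0, 1.656]
force: [-1.1, 0.0, 7.3]
grip_width: 0.0169
```

carry_out:
  targets:
    - [0,0,-5,0,0,0,255]
    - [0,0,-20,0,0,0,255]
    - [0,0,-25,0,0,0,255]
    - [0,0,-25,0,0,0,255]
    - [0,0,-25,0,0,0,255]

```text
clock: 17.7
position: [0.495, -0.2171, 0.146]
tool_rot: [3.141, 0.0, 1.655]
force: [-0.7, -0.0, -0.5]
grip_width: 0.0169
```

carry_out:
  targets:
    - [0,0,0,0,0,0,255]
    - [15,8,0,0,0,0,255]
    - [31,15.6,0,0,0,0,255]

```text
clock: 17.95
position: [0.514, -0.1723, 0.1454]
tool_rot: [3.14, 0.002, 1.65]
force: [0.1, -0.3, -0.7]
grip_width: 0.0165
```

```bash
python3 - <<'E'
from h import *
f=bot.grab_frame("side"); save(f,"side6.png",(250,100,460,290),3)
o=bot.observe();print(o["position"],o["tool_rot"],o["force"],o["grip_width"])
E
```

```text
[ 0.51749543 -0.16277328  0.14465105] [ 3.13950923e+00 -2.39872934e-03  1.65883618e+00] [ 5.90616595 10.94635457 -1.17565669] 0.01650790603509649
```

View pics/side6.png

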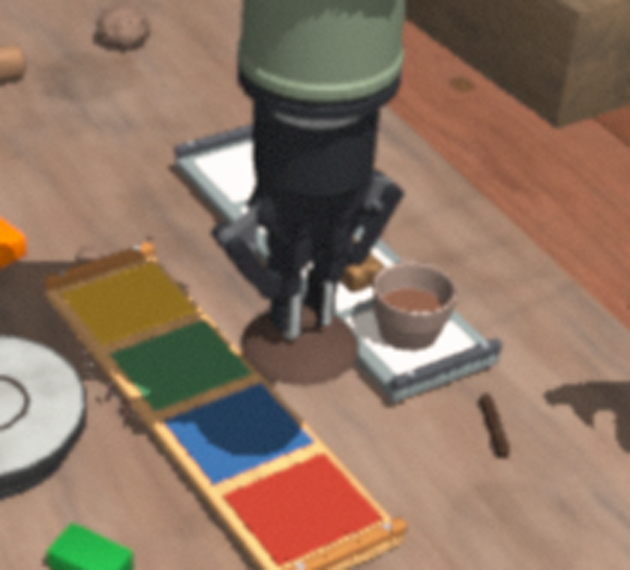

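The lid hangs level in the jaws. I'll carry it on to the first square.

carry_out:
  targets:
    - [29.6,15,0,0,0,0,255]
    - [29.6,15,0,0,0,0,255]
    - [29.6,15,0,0,0,0,255]
    - [29.6,15,0,0,0,0,255]
    - [29.6,15,0,0,0,0,255]

```text
clock: 18.42
position: [0.5773, -0.0136, 0.1446]
tool_rot: [3.141, -0.0, 1.656]
force: [-0.5, -0.7, -1.0]
grip_width: 0.0164
```

carry_out:
  targets:
    - [29.6,15,0,0,0,0,255]
    - [29.6,15,0,0,0,0,255]
    - [29.6,15,0,0,0,0,255]
    - [29.6,15,0,0,0,0,255]
    - [29.6,15,0,0,0,0,255]

```text
clock: 18.83
position: [0.6394, 0.1403, 0.1445]
tool_rot: [3.141, -0.0, 1.656]
force: [0.7, -0.7, -0.2]
grip_width: 0.0165
```

carry_out:
  targets:
    - [29.6,15,0,0,0,0,255]
    - [0,0,0,0,0,0,255]
    - [0,0,25,0,0,0,255]
    - [0,0,20,0,0,0,255]
    - [0,0,0,0,0,0,255]

```text
clock: 19.25
position: [0.6495, 0.1691, 0.0958]
tool_rot: [-3.137, 0.001, 1.656]
force: [-0.2, 0.3, -1.2]
grip_width: 0.0167
```

```bash
python3 - <<'E'
from h import *
f=bot.grab_frame("side"); save(f,"side7.png",(250,60,450,230),3.5)
o=bot.observe();print(o["position"],o["tool_rot"],o["force"],o["grip_width"])
P=cloud(f)
m=(np.hypot(P[...,0]-.655,P[...,1]-.084)<.04)&(P[...,2]>.06)&(P[...,2]<.085)
q=P[m];print(m.sum(),m.any() and cv2.minAreaRect(q[:,:2].astype(np.float32)*1000))
E
```

```text
[0.65043844 0.16897596 0.09787522] [-3.13859765e+00  7.67272107e-04  1.65588706e+00] [ 0.75003632  0.25630683 -0.25864219] 0.016381088732490796
249 ((655.3785400390625, 84.42448425292969), (60.880043029785156, 54.069210052490234), 66.35277557373047)
```

View pics/side7.png

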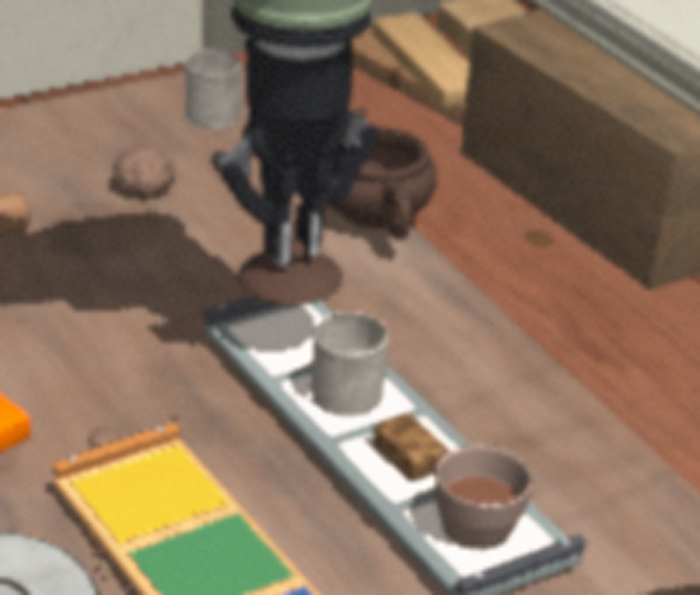

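The tin measures (655.4,84.4), centred. The lid is level over the first square, so I'll lower it.

carry_out:
  targets:
    - [0,0,20,0,0,0,255]
    - [0,0,20,0,0,0,255]
    - [0,0,10,0,0,0,255]
    - [0,0,4,0,0,0,255]
    - [0,0,0,0,0,0,255]

```text
clock: 19.72
position: [0.6516, 0.1691, 0.0454]
tool_rot: [-3.141, 0.0, 1.656]
force: [-0.5, 0.8, -1.6]
grip_width: 0.0169
```

carry_out:
  targets:
    - [0,0,1.5,0,0,0,255]
    - [0,0,1,0,0,0,255]
    - [0,0,0,0,0,0,255]
    - [0,0,0,0,0,0,255]

```text
clock: 20.05
position: [0.6518, 0.1693, 0.0432]
tool_rot: [3.141, -0.0, 1.656]
force: [-0.2, 0.7, -1.1]
grip_width: 0.0168
```

carry_out:
  targets:
    - [0,0,0.7,0,0,0,255]
    - [0,0,0.5,0,0,0,255]
    - [0,0,0,0,0,0,255]
    - [0,0,0,0,0,0,255]

```text
clock: 20.38
position: [0.6518, 0.1693, 0.0423]
tool_rot: [3.141, -0.0, 1.656]
force: [-2.8, -1.0, 9.8]
grip_width: 0.0167
```

carry_out:
  targets:
    - [0,0,0,0,0,0,100]
    - [0,0,0,0,0,0,100]
    - [0,0,0,0,0,0,100]
    - [0,0,0,0,0,0,100]
    - [0,0,-10,0,0,0,100]

```text
clock: 20.8
position: [0.6505, 0.169, 0.05]
tool_rot: [-3.139, 0.001, 1.656]
force: [-0.7, -0.3, -0.0]
grip_width: 0.0514
```

carry_out:
  targets:
    - [0,0,-30,0,0,0,100]
    - [0,0,-35,0,0,0,100]
    - [0,0,-35,0,0,0,100]
    - [0,0,-35,0,0,0,100]
    - [30,-25,0,0,0,0,100]

```text
clock: 21.22
position: [0.6303, 0.1914, 0.1942]
tool_rot: [3.13, 0.001, 1.648]
force: [2.1, -0.0, -0.1]
grip_width: 0.0518
```

carry_out:
  targets:
    - [30,-25,0,0,0,0,100]
    - [30,-25,0,0,0,0,100]
    - [30,-25,0,0,0,0,100]
    - [30,-25,0,0,0,0,100]
    - [0,0,0,0,0,0,100]

```text
clock: 21.63
position: [0.5087, 0.3148, 0.1868]
tool_rot: [-3.139, -0.003, 1.664]
force: [-0.2, 1.2, 0.6]
grip_width: 0.0521
```

```bash
python3 - <<'E'
from h import *
s=bot.grab_frame("side"); save(s,"side8.png",(230,60,450,250),3.2)
f=bot.grab_frame("top"); save(f,"top8.png",(190,90,440,240),3.1)
o=bot.observe();print(o["position"],o["force"],o["grip_width"])
c0=np.array([.6573,-.0088*0+.0412]);yaw=.0485
ax=np.array([np.cos(yaw),np.sin(yaw)]);ay=np.array([-np.sin(yaw),np.cos(yaw)])
for nm,F in(("top",f),("side",s)):
  P=cloud(F)
  for n,y,lo,hi,r in [("lid",.129,.028,.07,.048),("knob",.129,.048,.07,.02),("tin",.043,.07,.09,.04),("cork",-.043,.036,.05,.038),("cup",-.129,.06,.08,.045)]:
    c=c0+ay*y
    m=(np.hypot(P[...,0]-c[0],P[...,1]-c[1])<r)&(P[...,2]>lo)&(P[...,2]<hi)
    q=P[m]
    if len(q)<5: print(nm,n,"few");continue
    cc=np.array(cv2.minAreaRect(q[:,:2].astype(np.float32))[0]);e=(cc-c)*1000
    print(nm,n,m.sum(),"err x,y",(e@ax).round(1),(e@ay).round(1),"top z",np.percentile(q[:,2],95).round(4))
E
```

```text
[0.51322176 0.30965066 0.18718703] [ 1.18956169 -0.5893444   0.64096834] 0.05224463325708664
top lid 748 err x,y 0.2 -0.2 top z 0.0509
top knob 54 err x,y -0.6 0.3 top z 0.0561
top tin 75 err x,y -1.0 0.0 top z 0.0791
top cork 283 err x,y -0.9 -0.6 top z 0.0447
top cup 140 err x,y -0.7 -0.8 top z 0.0689
side lid 288 err x,y -7.3 8.8 top z 0.0518
side knob 26 err x,y -0.3 -2.0 top z 0.0557
side tin 115 err x,y -0.4 -0.5 top z 0.078
side cork 190 err x,y -1.4 0.1 top z 0.0438
side cup 171 err x,y -0.8 -0.1 top z 0.0681
```

View pics/top8.png

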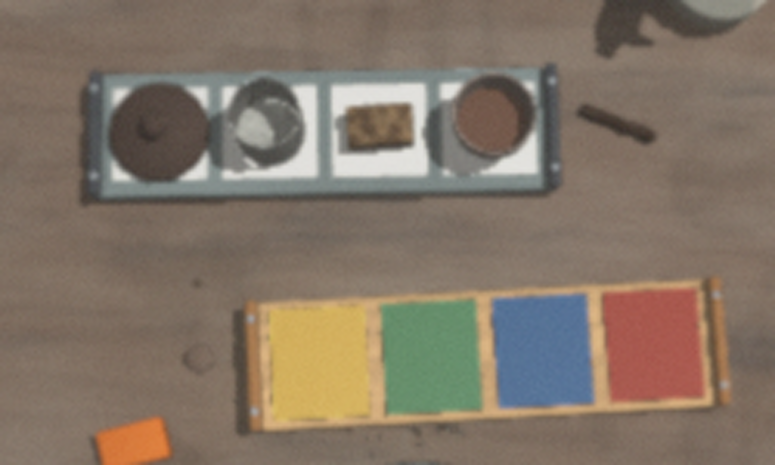

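View pics/side8.png

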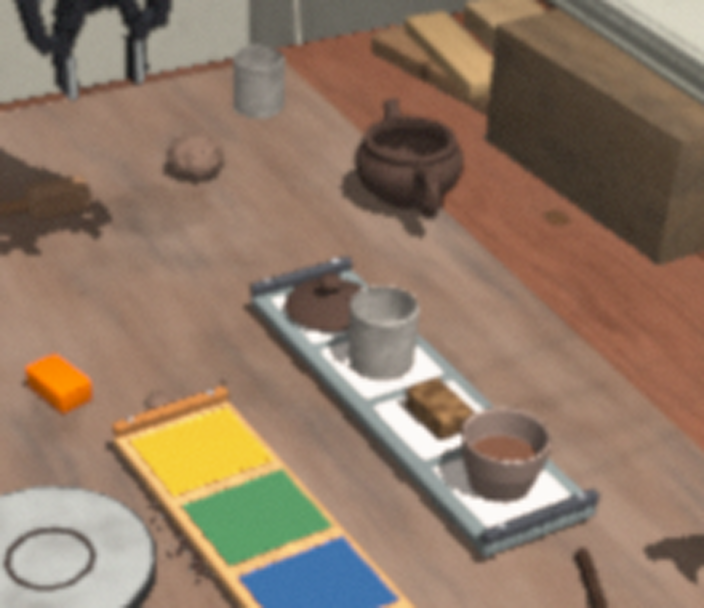

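Both views show lid, tin, cork and cup upright on squares 1–4 of the grey rack and within about 2 mm of centre. The tiles are in place and the arm is clear. I'm handing the job in.

```bash
python3 -c "
from workcell import bot
print(bot.job_done()); print(bot.observe()['clock'])"
```

```text
the job is handed in; nothing more can be done
None
the job is handed in; nothing more can be done
```

The kit is laid out in reverse on the grey rack. From left to right it now reads lid, tin, cork block, cup, where the wooden rack had cup, cork block, tin, lid. The job was handed in at about 22 s.

- **Position:** in the top view each item is within about 1 mm of its square's middle. The side view agrees to about 2 mm, except for the lid's outline (off by 7 to 9 mm). The tin partly hides the lid there; its knob, seen in the same view, is on centre to 2 mm.
- **Height:** the tops sit where they should for items standing on the rack.
- **State:** in the last pictures all four are upright, the tiles are unmoved and the gripper is well clear with no contact force. The hand-in gives no verdict.

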